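# Open the snap-shut padlock box

## Task

Open the green padlock box: squeeze the two yellow tabs on its sides together until the cover springs up, then let go and tip the cover right back past upright, so that it rests open by itself. Leave the padlock lying in the box and everything else on the ledge where it is.

Things in the scene. Friction and masses are not known exactly. Their poses are not given: they have to be found in the camera images.
- padlock_box: Green plastic box, screwed down to the ledge: 120 long (its x), 38 wide (its y), 61 high with the cover shut. Origin: centre of its underside, which lies on the corrugated sheet 8 mm above the ledge; z up; -x is the front (tab) end, the cover's hinge is at the +x end. Its yaw varies within 0.5 rad. A screw flange 4 thick sticks out 15 mm at both ends.
- tab_left_pad (a point): Centre of the outer face of the yellow tab on the box's +y side: 35 mm ahead (-x) of the box's centre, 32 mm out to +y, 35 mm above the box's underside. The tab's upright face is 30 mm long (x) and 30 mm high (20 to 50 mm above the underside). The two tabs measure 64 mm over their outer faces at rest and 46 mm when both are fully in. Moves with the tab.
- tab_right_pad (a point): The same on the box's -y side.
- tab_left (a joint): How far the left tab is pressed in towards the box's middle, m: 0 at rest, 0.009 at its stop. Sprung out: about 2 N to start, 5 N at the stop. The cover is let go once both tabs are in by more than about 3.5 mm at the same time; one alone does nothing.
- tab_right (a joint): The same for the right tab.
- cover (a joint): Angle of the cover about its hinge, rad: 0 shut, grows as the front edge swings up and back; stop at 2.1. When freed, a spring leaf lifts it by itself to about 1.0 and holds it there (less if something is in the way above; it follows when that goes). Past upright (1.57) it falls back to 2.1 by its own weight and stays. Light: 60 g, 0.3 N moves its edge.
- cover_edge (a point): Middle of the front edge of the cover, which is a plate 122 long, 38 wide and 6 thick; two legs hang 28 mm below its underside, 81 to 105 mm from the hinge, inside the box. When the cover stands at 1.0 this edge is 161 mm above the box's underside and 5 mm ahead (-x) of the box's centre.
- cover_hinge (a point): Centre of the cover's hinge line (along the box's y), 61 mm behind (+x) the box's centre and 58 mm above its underside.
- padlock: Brass padlock, 29 mm wide and 14 thick, with a steel shackle, 52 long in all; lies loose in the rear half of the box under the cover. Origin: at its underside near the middle.
- torch: Black torch with a red toggle switch, lying down: 155 long (its x), 44 across the head. Origin: under its middle.
- mug: Blue ceramic mug, 82 across, 92 high, handle at its +y. Origin: centre of its foot.
- pots: Stack of three terracotta seedling pots in one another, 84 across, 108 high. Origin: centre of its foot.
- seed_tin: Round tin with a pale label, 72 across, 75 high. Origin: centre of its foot.
- spoon: Steel spoon lying at the back. Origin: at its underside.

How it is judged:
By the outcome, as a careful person would: the job done as asked, in the order asked, and still so for the second after the job is handed in, with the robot touching nothing.
It also fails if it takes over 48 s, if anything falls off the work surface, if the arm or the gripper's body presses on something with over 40 N, if the wrist force passes 120 N, or if a joint passes its speed limit or range.

## Robot

A 6-joint arm with a two-finger parallel gripper is mounted at the origin on the work surface. World frame = base frame: x ahead of the robot, y to its left, z up, the work surface at z = 0. Lengths are in mm, angles in rad, forces in N, time in s.
With the tool pointing down it reaches from about 350 to 875 mm from the base axis. Payload 4.2 kg.
Tool frame: the origin (TCP) lies at the very end of the fingers, on their centre line; the grasp point (between the pads) lies 19 mm behind it (pinch_z is the distance from the TCP to the grasp point, in mm); z points along the fingers, y is the line along which they close (so a half turn about z gives the same grasp; the last joint's range is limited). The gripper opens to 85 mm and grips with 20 to 120 N. Pads are 22 mm wide; open, the fingers measure 114 mm over their backs; the gripper's body (76 mm by 85 mm) begins 54 mm behind the grasp point. The pads swing forward as they close: fully open they stand 13 mm farther back than shut.
Start: joints at [-0.912, 0.385, 0.008, 0, -1.194, -0.259], TCP at [243.284, -575.684, 231.312] pointing down, gripper open.
Joint ranges: [-3.14, 3.14], [-1.21, 2.06], [-1.07, 1.41], [-3.16, 2.05], [-2.99, -0.16], [-3.1, 3.1]. Speed limits (rad/s): [2.79, 2.79, 3.14, 3.14, 3.14, 3.14].

## Interface

Orientations are given as a unit quaternion [x, y, z, w].
In Python, from bench import * gives the robot as it stands.
- The arm moves only by the tool arm_command, never from a script. Its argument "steps" is one flat list of numbers, 4 for each row, row after row: the shift along the tool's x, y, z in m, then the turn about the tool's z in rad. In form: [tx, ty, tz, roll, tx, ty, tz, roll, ...]. A call has 1 to 20 rows; each row shifts and turns the commanded pose from where the row before left it, along the tool's axes as they then stand; what a row does not reach is not made up. A row lasts 1/8 s, in which the tool goes at most 62.5 mm and 10.7 degrees, less where a joint would pass 70% of its speed; a pose out of reach is approached as far as the arm can. A call with a gripper value outside its range is refused whole. "grip" is the finger opening in m, from 0 to 0.0854, set as the call begins (left out, the last holds). The fingers move at their own pace and stop on an object; the grip force is fixed at half the most. Time passes only in rows, so rows that do not move let the fingers close. It gives the time, the measured TCP pose, the force, the opening and the grip force at its end, in the units of the state.
- read_state(): the state, without advancing time (a new reading comes with each control period).
- get_image(name): name is "scene" or "side" or "wrist"; returns the picture (384x512x3 uint8, red, green, blue); there is no depth.
- get_calibration(name): a dict with "camera_matrix" (3x3 intrinsics, pixels), "cam_to_world" (4x4, takes a point from camera to world coordinates). Camera axes: x right, y down, z forward; pixel columns grow to the right and rows downward; lengths in mm; the calibration is good to about 2 mm. A picture is of the moment at which its call begins: read the wrist's pose just before it. get_calibration takes no time and is no camera call; for the wrist camera it gives the pose at the moment of the call.
- job_done(): hands the job in; it is judged then, once.
The state is a dict: "clock": time; "joints": joint angles; "joint_vel": joint speeds; "joint_efforts": joint torques, N m; "position": TCP position; "ee_rot": TCP orientation; "contact_force": force on the tool from outside, world axes, zero at the start; "wrist_torque": the same for the moment, N m; "gripper_width": finger opening in mm; "grasp_force": force on a finger pad.
Only numpy, scipy, OpenCV 4.12 (cv2) and the standard library are available. Lean on these libraries where they do the work, as an engineer would, in place of code of your own. Each camera call takes 0.05 s, during which the arm holds its last target. There are 200 camera calls.

## Working session

There is one attempt and no reset: what is moved stays moved. The work goes in short steps, Python scripts to look and compute and a tool call to move; the robot and the scene stay as the last step left them, time stands still between calls to the robot, and variables do not carry over. Pictures are saved under pics/ and viewed, at most 10 in all, crops included, and the job is handed in when it is done.

Besides the shell and the picture viewer there is one more tool, called after "Request:" in YAML: its name, and indented under it one key for each argument. arm_command: Moves the arm, as the interface text tells. Its arguments: {"type":"object","properties":{"steps":{"type":"array","items":{"type":"number"}},"grip":{"type":"number"}},"required":["steps"]}

```bash
ls; mkdir -p pics; cat > h.py <<'E'
from bench import *
import numpy as np, cv2
def save(n,f):
    im=get_image(n); cv2.imwrite('pics/'+f,im[:,:,::-1]); return im
def ray(n,uv,C=None):
    C=C or get_calibration(n); K=np.array(C["camera_matrix"]);T=np.array(C["cam_to_world"])
    d=T[:3,:3]@np.linalg.solve(K,[uv[0],uv[1],1.]); return T[:3,3],d/np.linalg.norm(d)
def plane(n,uv,z,C=None):
    o,d=ray(n,uv,C); return o+d*(z-o[2])/d[2]
def tri(a,b):
    (o1,d1),(o2,d2)=a,b
    s=np.linalg.lstsq(np.c_[d1,-d2],o2-o1,rcond=None)[0]
    p,q=o1+s[0]*d1,o2+s[1]*d2
    return (p+q)/2,np.linalg.norm(p-q)
E
python3 - <<'E'
from h import *
a=save('scene','s0.png');b=save('side','d0.png')
cv2.imwrite('pics/both.png',np.vstack([cv2.resize(np.hstack([a,b]),(800,300))])[:,:,::-1])
for n in('scene','side'): print(np.round(get_calibration(n)["cam_to_world"],2).tolist())
print(read_state())
E
```

```text
pics
[[-0.61, 0.52, -0.6, 1439.97], [0.79, 0.39, -0.47, 681.48], [-0.02, -0.76, -0.65, 969.59], [0.0, 0.0, 0.0, 1.0]]
[[-0.83, -0.39, 0.4, 106.34], [-0.55, 0.57, -0.61, 808.0], [0.01, -0.73, -0.69, 972.55], [0.0, 0.0, 0.0, 1.0]]
{'clock': 0.1, 'joints': array([-9.12443668e-01,  3.85506977e-01,  6.76161429e-03, -4.20189402e-04,
       -1.19399305e+00, -2.58594847e-01]), 'joint_vel': array([ 0.00105645, -0.00203038,  0.00137331,  0.00262309,  0.00137313,
        0.00015566]), 'joint_efforts': array([-4.63187898e-04, -3.93319809e+01,  1.88929796e+01,  4.19797227e+00,
       -2.59522974e-03,  8.54169940e-06]), 'position': array([ 243.05629306, -575.24201696,  230.31633119]), 'ee_rot': array([-1.98474600e-01,  9.80105531e-01,  9.57190198e-04, -2.54650787e-04]), 'contact_force': array([-0.35979327, -0.76632343, -0.06501833]), 'wrist_torque': array([-0.01855046,  0.00621652,  0.01502797]), 'grasp_force': 0.0, 'gripper_width': 85.12986263368451}
```

View pics/s0.png

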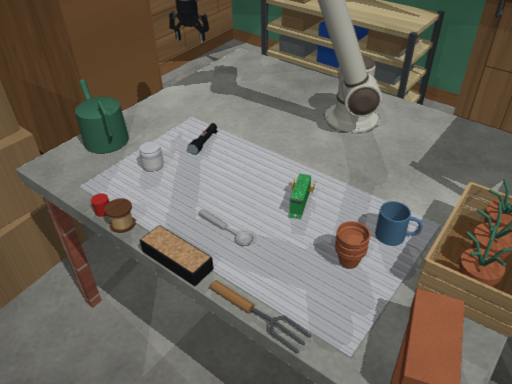

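View pics/d0.png

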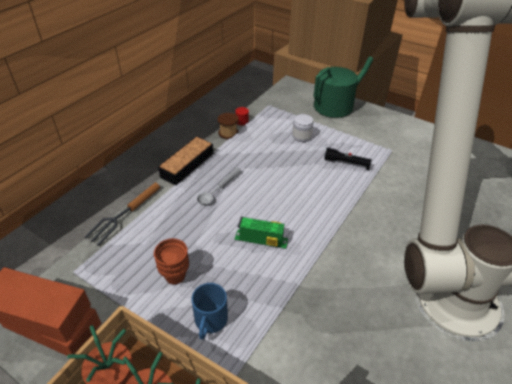

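The box is green, at about (301,195) in the scene view and (262,232) in the side view, with its yellow tabs on the end nearest the robot. I'll zoom in on it and measure.

```bash
python3 - <<'E'
from h import *
a=cv2.imread('pics/s0.png');b=cv2.imread('pics/d0.png')
A=cv2.resize(a[165:225,270:335],(390,360),interpolation=cv2.INTER_CUBIC);B=cv2.resize(b[205:265,225:300],(400,360),interpolation=cv2.INTER_CUBIC)
cv2.imwrite('pics/z0.png',np.hstack([A,B]))
for n,im,(u,v) in(('scene',a,(301,195)),('side',b,(262,232))):
    h=cv2.cvtColor(im,cv2.COLOR_BGR2HSV)
    for nm,lo,hi in(('y',(20,120,90),(34,255,255)),('g',(45,120,50),(80,255,255))):
        m=cv2.inRange(h,lo,hi); k=np.zeros_like(m);k[v-40:v+40,u-45:u+45]=1;m*=k
        N,_,st,ce=cv2.connectedComponentsWithStats(m)
        for i in range(1,N):
            if st[i,4]>5: print(n,nm,st[i],ce[i].round(1),[plane(n,ce[i],z).round(0)[:2].tolist() for z in(43,69)])
E
```

```text
scene y [292 181   3   9  15] [292.7 184.7] [[505.0, 79.0], [531.0, 96.0]]
scene y [309 184   5   8  20] [311.3 188.6] [[487.0, 134.0], [514.0, 149.0]]
scene g [289 174  22  45 555] [299.6 195.2] [[533.0, 123.0], [559.0, 139.0]]
side y [266 237  11   9  82] [271.5 240.9] [[481.0, 132.0], [471.0, 151.0]]
side g [236 218  51  30 896] [260.1 231.1] [[526.0, 120.0], [514.0, 139.0]]
```

View pics/z0.png

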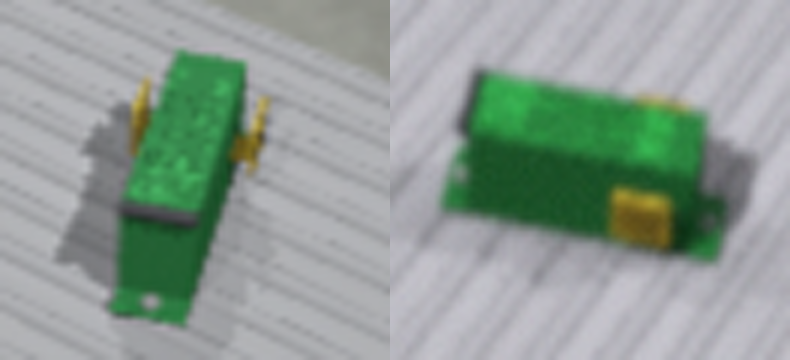

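The crops show the box top with its tab end away from the scene camera and the dark hinge at its rear edge. I'll use the four top corners (z≈69) and the left tab's face.

```bash
python3 - <<'E'
from h import *
S=np.array([(178,52),(245,62),(121,207),(197,218)])/6+[270,165]-.42
D=(np.array([(708,110),(700,172),(478,70),(470,135)])-[390,0])/[5.333,6]+[225,205]-.42
for s,d in zip(S,D): print(plane('scene',s,69).round(0),plane('side',d,69).round(0),tri(ray('scene',s),ray('side',d)))
P=[(plane('scene',s,69)+plane('side',d,69))/2 for s,d in zip(S,D)]
# order FR(-y),FL(+y),BR,BL
ax=(P[2]+P[3]-P[0]-P[1])[:2]/2; print('len',np.hypot(*ax),'yaw',np.arctan2(ax[1],ax[0]),'w',np.linalg.norm((P[1]-P[0])),'c',np.mean(P,0))
yaw=np.arctan2(ax[1],ax[0]);c=np.mean(P,0)[:2];R=np.array([[np.cos(yaw),-np.sin(yaw)],[np.sin(yaw),np.cos(yaw)]])
print('tabL pred',c+R@[-35,32],'tabmid',c+R@[-35,0])
from scipy.spatial.transform import Rotation as Ro
s=read_state();print(Ro.from_quat(s['ee_rot']).as_matrix().round(3).tolist(),s['position'])
print(get_calibration('wrist')['cam_to_world'])
E
```

```text
[475.  81.  69.] [475.  76.  69.] (array([474.54730574,  79.54555346,  70.10676469]), np.float64(3.9137804889450285))
[461. 113.  69.] [460. 111.  69.] (array([459.81496271, 111.16637151,  68.07438312]), np.float64(1.6623628453997894))
[589. 125.  69.] [589. 122.  69.] (array([588.47733999, 123.87392927,  68.86309435]), np.float64(2.392626001140473))
[574. 159.  69.] [569. 158.  69.] (array([570.76198336, 156.1080579 ,  65.54828001]), np.float64(0.8321982665152651))
len 121.58372345378775 yaw 0.387249664314372 w 36.19674096941855 c [524.0707157  118.16985664  69.        ]
tabL pred [479.57784205 134.58278429] tabmid [491.66242349 104.95234569]
[[-0.921, -0.389, -0.001], [-0.389, 0.921, 0.002], [0.0, 0.002, -1.0]] [ 243.05629306 -575.24201696  230.31633119]
[[-3.90188329e-01  8.79419782e-01  2.72715813e-01  1.74059160e+02]
 [ 9.20732772e-01  3.72017248e-01  1.17704414e-01 -6.05405631e+02]
 [ 2.05660395e-03  2.97025275e-01 -9.54867402e-01  3.73316418e+02]
 [ 0.00000000e+00  0.00000000e+00  0.00000000e+00  1.00000000e+00]]
```

Request:
arm_command:
  steps: [-0.015,0.016,0,0.013,-0.03,0.032,0,0,-0.033,0.0355,0.005,0,-0.033,0.0355,0.005,0,-0.033,0.0355,0.005,0,-0.033,0.0355,0.005,0,-0.033,0.0355,0.005,0,-0.033,0.0355,0.005,0,-0.033,0.0355,0.005,0,-0.033,0.0355,0.005,0,-0.033,0.0355,0.005,0,-0.033,0.0355,0.005,0,-0.033,0.0355,0.005,0,-0.033,0.0355,0.005,0,-0.033,0.0355,0.005,0,-0.015,0.016,0.005,0,-0.005,0.005,0,0,0,0,0,0]
  grip: 0.0854

```text
clock: 2.35
position: [500.1, 101.4, 161.2]
ee_rot: [-0.192, 0.981, -0.0, -0.0]
contact_force: [-0.4, -1.1, -0.3]
gripper_width: 85.4
grasp_force: 0.0
```

```bash
cat > off.py <<'E'
from h import *
from scipy.spatial.transform import Rotation as Ro
def off(t):
    s=read_state();R=Ro.from_quat(s['ee_rot']).as_matrix()
    return (R.T@(np.array(t)-s['position'])/1000).round(4),s
E
python3 - <<'E'
from off import *
w=save('wrist','w0.png');o,s=off([491.7,105,27]);print(o,s['position'],s['contact_force'],np.arctan2(-Ro.from_quat(s['ee_rot']).as_matrix()[0,1],Ro.from_quat(s['ee_rot']).as_matrix()[1,1]))
C=get_calibration('wrist');K=np.array(C["camera_matrix"]);T=np.linalg.inv(C["cam_to_world"])
h=cv2.cvtColor(w[:,:,::-1].copy(),cv2.COLOR_BGR2HSV)
m=cv2.inRange(h,(20,120,90),(34,255,255));N,_,st,ce=cv2.connectedComponentsWithStats(m)
for i in range(1,N):
    if st[i,4]>40: print(st[i],ce[i])
E
```

```text
[0.0061 0.0067 0.1344] [499.96201799 101.12233457 161.3691905 ] [ 0.40912217 -0.280288    0.34312447] 0.3857730433849411
[226 157   4  39 143] [227.52447552 177.55944056]
[296 158   5  39 143] [298.01398601 178.46853147]
[232 165   8  16 111] [235.71171171 172.20720721]
[288 166   7  16  89] [290.57303371 173.11235955]
```

View pics/w0.png

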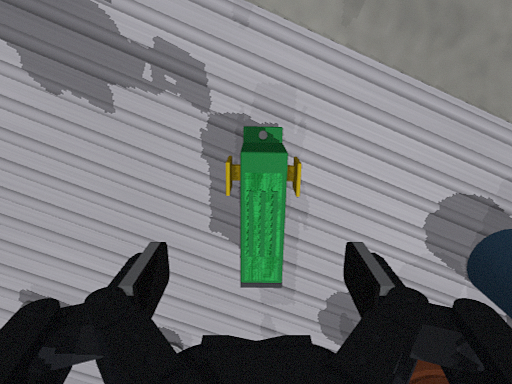

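The wrist view shows the box straight, with the tabs at (227.5,177.6) and (298,178.5) and the fingers astride its axis. I'll cross-check the tab midpoint from this view.

```bash
python3 - <<'E'
from off import *
for z in(43,58):
    a=plane('wrist',(227.5,177.6),z);b=plane('wrist',(298,178.5),z);m=(a+b)/2
    print(z,a,b,np.linalg.norm(a-b),m,off([m[0],m[1],27])[0], 'yaw',np.arctan2(*(a-b)[:2]), np.arctan2(*(b-a)[:2]))
E
```

```text
43 [505.99087667  75.25412929  43.        ] [482.78861268 134.41943457  43.        ] 63.55217071306292 [494.38974467 104.83678193  43.        ] [0.0037 0.0055 0.1344] yaw 2.767863145624338 -0.37372950796545534
58 [501.65760654  75.07760952  58.        ] [479.78686922 130.84754864  58.        ] 59.90505204372291 [490.72223788 102.96257908  58.        ] [0.0078 0.0052 0.1344] yaw 2.7678631456243386 -0.37372950796545473
```

Request:
arm_command:
  steps: [0.002,0.003,0,0,0.003,0.003,0,0,0,0,0.01,0,0,0,0.02,0,0,0,0.02,0,0,0,0.02,0,0,0,0.02,0,0,0,0.018,0,0,0,0.015,0,0,0,0.01,0,0,0,0,0,0,0,0,0]

```text
clock: 3.9
position: [493.8, 105.9, 28.7]
ee_rot: [-0.192, 0.981, 0.0, 0.0]
contact_force: [0.3, 0.4, 0.7]
gripper_width: 85.6
grasp_force: 0.0
```

Request:
arm_command:
  steps: [0,0,0,0,0,0,0,0,0,0,0,0,0,0,0,0,0,0,0,0,0,0,0,0,0,0,0,0,0,0,0,0]
  grip: 0.049

```text
clock: 4.9
position: [494.2, 105.9, 29.4]
ee_rot: [-0.192, 0.981, 0.0, 0.001]
contact_force: [-0.9, -1.4, 5.2]
gripper_width: 49.0
grasp_force: 4.7
```

```bash
python3 - <<'E'
from off import *
a=save('scene','s1.png');b=save('side','d1.png')
A=cv2.resize(a[145:225,260:345],(390,360),interpolation=cv2.INTER_CUBIC);B=cv2.resize(b[185:265,220:305],(400,360),interpolation=cv2.INTER_CUBIC)
cv2.imwrite('pics/z1.png',np.hstack([A,B])[:,:,::-1])
E
```

```text
(no output)
```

View pics/z1.png

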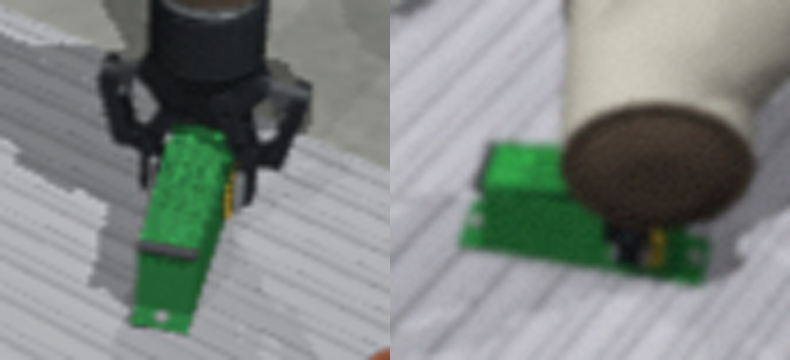

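The force of about 5 N upward suggests the freed cover is pushing up on the gripper. I'll let go, back off to the front and rise.

Request:
arm_command:
  steps: [0,0,0,0,0,0,0,0,0,0,0,0,0,0,0,0,0,0,0,0,0.004,0,-0.008,0,0.008,0,-0.012,0,0.01,0,-0.016,0,0.01,0,-0.016,0,0.01,0,-0.016,0,0.01,0,-0.016,0,0.01,0,-0.016,0,0.01,0,-0.014,0,0.008,0,-0.008,0,0,0,0,0,0,0,0,0]
  grip: 0.0854

```text
clock: 7.0
position: [419.3, 75.5, 150.0]
ee_rot: [-0.192, 0.981, -0.0, -0.0]
contact_force: [0.3, 0.9, -0.1]
gripper_width: 85.2
grasp_force: 0.0
```

```bash
python3 - <<'E'
from off import *
a=save('scene','s2.png');b=save('side','d2.png')
A=cv2.resize(a[115:225,240:365],(400,352),interpolation=cv2.INTER_CUBIC);B=cv2.resize(b[155:265,200:325],(400,352),interpolation=cv2.INTER_CUBIC)
cv2.imwrite('pics/z2.png',np.hstack([A,B])[:,:,::-1])
E
```

```text
(no output)
```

View pics/z2.png

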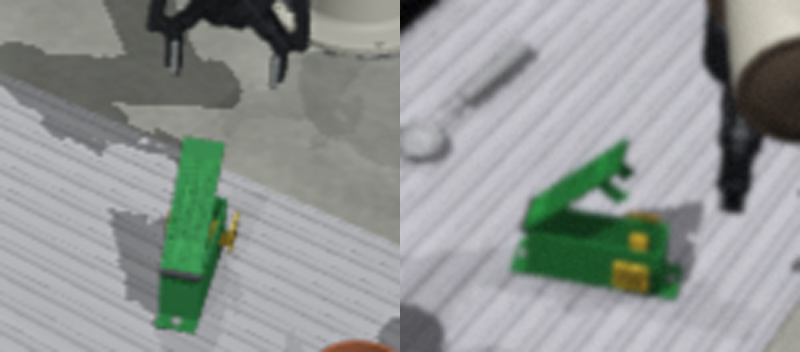

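The side view shows the cover sprung up to about 1.0, with its legs hanging below it. Next I shut the fingers, drop to z≈125 and push the cover back.

Request:
arm_command:
  steps: [0,0,0.008,0,0,0,0.01,0,0,0,0.007,0,-0.01,0,0,0,-0.015,0,0,0,-0.015,0,0,0,-0.01,0,0,0,-0.01,0,0,0,-0.008,0,0,0,-0.008,0,0,0,-0.008,0,0,0,-0.008,0,0,0,-0.008,0,0,0,-0.008,0,0,0,-0.008,0,0,0,-0.008,0,0,0,-0.008,0,0,0,-0.008,0,0,0,0,0,0,0]
  grip: 0

```text
clock: 9.48
position: [552.5, 128.1, 129.6]
ee_rot: [-0.193, 0.981, -0.001, 0.004]
contact_force: [-1.5, -5.5, 15.1]
gripper_width: -0.0
grasp_force: 2.0
```

```bash
python3 - <<'E'
from off import *
a=save('scene','s3.png');b=save('side','d3.png')
A=cv2.resize(a[115:225,240:365],(400,352),interpolation=cv2.INTER_CUBIC);B=cv2.resize(b[155:265,200:325],(400,352),interpolation=cv2.INTER_CUBIC)
cv2.imwrite('pics/z3.png',np.hstack([A,B])[:,:,::-1])
p=read_state()['position']; print((p[0]-524)*.926+(p[1]-118)*.378)
E
```

```text
29.79176053773438
```

View pics/z3.png

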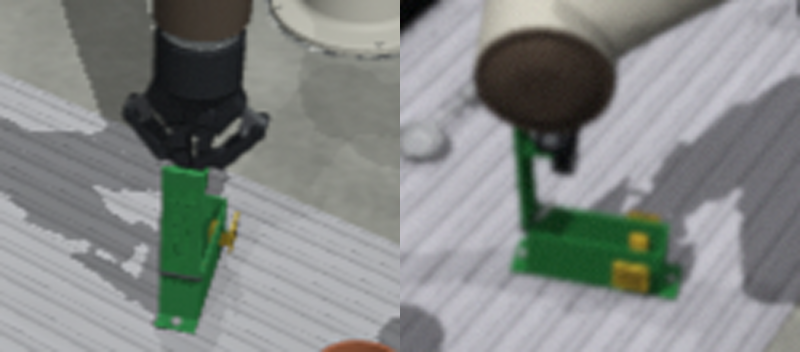

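The cover is nearly upright, but its top edge is pressing up under the gripper (15 N). I'll ease off, rise and keep pushing.

Request:
arm_command:
  steps: [0.004,0,-0.004,0,0.002,0,-0.008,0,0,0,-0.01,0,0,0,0,0,0,0,0,0]

```text
clock: 10.2
position: [543.4, 126.2, 147.1]
ee_rot: [-0.192, 0.981, 0.0, -0.0]
contact_force: [0.2, -1.0, -0.6]
gripper_width: -0.0
grasp_force: 0.0
```

Request:
arm_command:
  steps: [-0.006,0,0,0,-0.006,0,0,0,-0.006,0,0,0,-0.006,0,0,0,-0.006,0,0,0,0,0,0,0,0,0,0,0]

```text
clock: 11.08
position: [571.2, 137.3, 147.3]
ee_rot: [-0.192, 0.981, -0.0, -0.0]
contact_force: [-0.4, -0.2, -0.4]
gripper_width: -0.2
grasp_force: 0.0
```

```bash
python3 - <<'E'
from off import *
a=save('scene','s4.png');b=save('side','d4.png')
A=cv2.resize(a[115:225,240:365],(400,352),interpolation=cv2.INTER_CUBIC);B=cv2.resize(b[155:265,200:325],(400,352),interpolation=cv2.INTER_CUBIC)
cv2.imwrite('pics/z4.png',np.hstack([A,B])[:,:,::-1])
p=read_state()['position']; print((p[0]-524)*.926+(p[1]-118)*.378)
E
```

```text
50.92400929252808
```

View pics/z4.png

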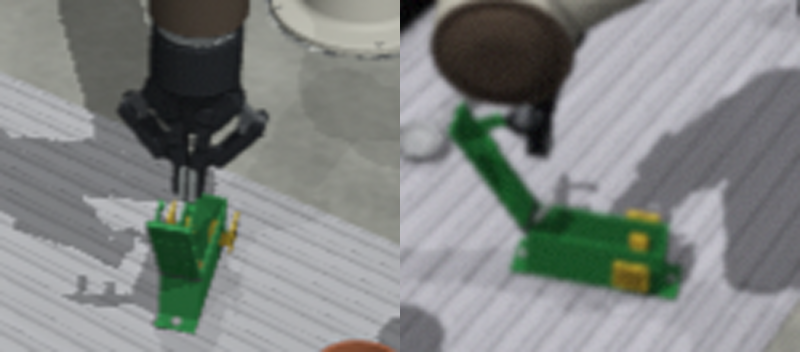

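The cover is past upright and back at its stop. I'll retreat clear of it and check.

Request:
arm_command:
  steps: [0.008,0,0,0,0.015,0,0,0,0.02,0,0,0,0.025,0,-0.005,0,0.025,0,-0.015,0,0.025,0,-0.02,0,0.015,0,-0.01,0,0,0,0,0,0,0,0,0,0,0,0,0]

```text
clock: 12.42
position: [448.4, 87.4, 196.5]
ee_rot: [-0.192, 0.981, -0.0, -0.001]
contact_force: [0.2, 0.7, 0.1]
gripper_width: 0.0
grasp_force: 0.0
```

```bash
python3 - <<'E'
from off import *
a=save('scene','s5.png');b=save('side','d5.png')
A=cv2.resize(a[75:320,100:440],(400,288),interpolation=cv2.INTER_AREA);B=cv2.resize(b[155:265,200:325],(400,352),interpolation=cv2.INTER_CUBIC)
A=cv2.copyMakeBorder(A,0,64,0,0,cv2.BORDER_CONSTANT)
cv2.imwrite('pics/z5.png',np.hstack([A,B])[:,:,::-1])
E
```

```text
(no output)
```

View pics/z5.png

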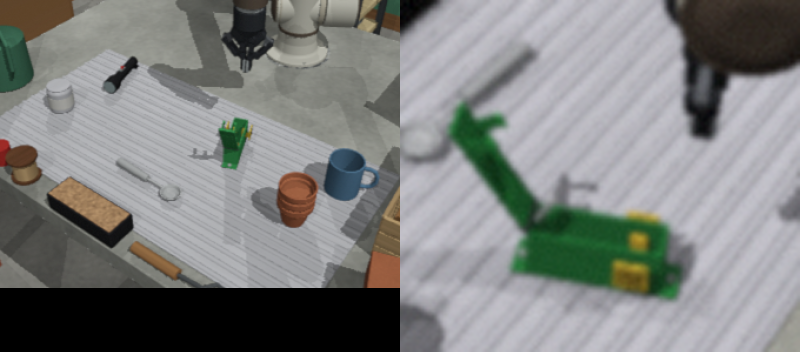

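The cover rests open on its own, the arm is clear, and the other objects look unmoved.

```bash
python3 -c "from bench import *; print(job_done())"
```

```text
the job is handed in; nothing more can be done
None
```

I opened the padlock box and handed the job in after about 12.5 s: the cover rests back past upright by itself, the arm touches nothing and the other objects look unmoved, though I didn't check the padlock up close; the verdict wasn't shown.

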